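# Reload a battery case: lever up its lid, load the cells, shut it

### The arm

A 7-joint arm with a two-finger parallel gripper is mounted at the origin on the work surface. World frame = base frame: x ahead of the robot, y to its left, z up, the work surface at z = 0. Lengths are in m, angles in rad, forces in N, time in s.
With the tool pointing down it reaches from about 0.4 to 0.875 m from the base axis. Payload 19.3 kg.
Tool frame: the origin (TCP) lies on the centre line of the jaws, within the pads' length; the fingertips stand 8 mm ahead of it and the grasp point (between the pads) lies 11 mm behind it; z points along the fingers, y is the line along which they close (so a half turn about z gives the same grasp; the last joint's range is limited). The gripper opens to 85 mm and grips with 20 to 120 N. Pads are 22 mm wide; open, the fingers measure 114 mm over their backs; the gripper's body (76 mm by 85 mm) begins 54 mm behind the grasp point. The pads swing forward as they close: fully open they stand 13 mm farther back than shut.
Start: joints at [1.119, 0.521, -0.036, 1.599, 0.021, 1.021, -0.113], TCP at [0.233, -0.58, 0.239] pointing down, gripper open.
Joint ranges: [-2.91, 2.91], [-0.3, 2.13], [-1.5, 1.42], [0.17, 2.43], [-1.26, 4.41], [0.16, 1.93], [-2.52, 2.52]. Speed limits (rad/s): [1.89, 1.89, 2.39, 2.39, 3.01, 3.01, 3.01].

### API

Orientations are given as [roll, pitch, yaw] about the fixed x, y, z axes, in that order (R = Rz(yaw) Ry(pitch) Rx(roll)).
In Python, from workcell import status, grab_frame, camera_params, bot, search_frame, silhouettes gives the robot as it stands.
- The arm moves only by the shell command python3 -m creep 'ROWS' [FORCE]. ROWS is JSON, a list of rows, each a list of 5 numbers: the shift along the tool's x, y, z in units of 60 mm (1.0 is 60 mm), then the turn about the tool's z in units of 8 degrees (1.0 is 8 degrees), then the opening, from 0 (shut) to 1 (fully open). In form: [[x, y, z, twist, hand], ...]. A call has 1 to 5 rows; each row is the pose to reach, as a shift and turn from the pose commanded when the call began, along the tool's axes at that moment; what a row does not reach only later rows make up. A row lasts 1/8 s, in which the tool goes at most 62.5 mm and 10.7 degrees, less where a joint would pass 70% of its speed; a pose out of reach is approached as far as the arm can. A call with a gripper value outside its range is refused whole. The fingers move at their own pace and stop on an object; FORCE is the grip in N (left out, the last holds). Time passes only in rows, so rows that repeat a pose let the fingers close. It gives the time, the measured TCP pose, the force, the opening and the grip force at its end, in the units of the state.
- status.observe(): the state, without advancing time (a new reading comes with each control period).
- grab_frame(name): name is "side" or "top"; returns the picture (400x640x3 uint8, blue, green, red); there is no depth.
- camera_params(name): a dict with "K" (3x3 intrinsics, pixels), "k1" (the pictures are not rectified: a ray, as slopes to the right and down, at radius r is drawn at 1 + k1 r^2 times it, then the intrinsics apply), "rvec" (rotation vector, rad) and "tvec" (3), from world to camera coordinates, as OpenCV has them. Camera axes: x right, y down, z forward; pixel columns grow to the right and rows downward; lengths in m; the calibration is good to about 2 mm. A picture is of the moment at which its call begins. camera_params takes no time and is no camera call.
- bot.job_done(): hands the job in; it is judged then, once.
Trained networks look in the newest picture that a camera, given by its name, has taken for a name from the list of things; names that differ only in an ending like _2 or _b are one class to them, and where a whole thing is asked for, a point or a joint stands for the part that bears it (a point fixed in the world has none). Each returns a list of dicts, best first, with "p" (0 to 1); they miss things now and then, are a little off and sometimes report something else, mostly with a low value. They report only what shows in the picture. A call takes as long as a camera call. They do not tell look-alikes from the thing itself.
- search_frame(camera, name): "extent" ([left, top, right, bottom] as shares, 0 to 1, of the picture: columns of its width, rows of its height, round what is visible of it).
- silhouettes(camera, name): "mask" (400x640 bool, what is visible of it) and "extent" ([left, top, right, bottom] as shares, 0 to 1, of the picture: columns of its width, rows of its height, round what is visible of it).
The state is a dict: "clock": time; "qpos": joint angles; "qd": joint speeds; "joint_efforts": joint torques, N m; "position": TCP position; "tool_rot": TCP orientation; "force": force on the tool from outside, world axes, zero at the start; "moment": the same for the moment, N m; "grip_width": finger opening in m; "finger_force": force on a finger pad.
Only numpy, scipy, OpenCV 4.12 (cv2) and the standard library are available. Lean on these libraries where they do the work, as an engineer would, in place of code of your own. Each camera call takes 0.05 s, during which the arm holds its last target. There are 200 camera calls.

### The job

Slip the orange-handled pry blade into the notch under the front of the grey battery case's red lid and lever the lid up with the blade, keeping the fingers off the lid until it has come up; then fold the lid back until it stands upright on its stiff hinge. Set down (do not drop) every blue cell block on the bench into the case, upright with its terminals up and down flat on the floor between the low ribs, fold the lid fully shut, and leave the pry blade lying on its black mat. Leave the multimeter, paper cup, tape roll and green jug alone and standing.

Things in the scene. Friction and masses are not known exactly. Their poses are not given: they have to be found in the camera images.
- case: open-topped grey plastic battery case fixed to the bench, 150 (x) x 222 (y) x 70 (z) mm, walls 5 mm, floor 6 mm thick; origin at the centre of its underside, +x from the notched front wall to the hinge at the back, z up
- case_floor (a point): centre of the case's inner floor, 6 mm above the bench, axes as the case; three white ribs 3 mm thick run along x at y = -53, 0 and +53 mm, 15 mm high above the floor, making four bays about 50 mm wide (y) and 140 mm long (x), centred at y = -79.5, -26.5, +26.5 and +79.5 mm
- notch (a point): centre of the pry notch, in the outer face of the case's front (-x) wall, above a yellow mark: an opening 44 mm wide (along the case's y) and 9 mm high between the wall, cut down to 61 mm above the bench, and the underside of the shut lid at 70 mm; a blade is pushed in along the case's +x; axes as the case
- hinge (a point): the lid's hinge line (it runs along the case's y), at the top of the case's back (+x) wall, 70 mm above the bench, middle of the width; axes as the case
- lid (a joint): angle about its hinge, rad, of the red lid (150 mm from hinge to front edge x 222 x 8 mm thick, flush with the sides of the case, 0.16 kg, no handle; its underside turns about the hinge line): 0 shut, 1.57 upright, stop at 2.2; stiff hinge (about 0.3 N m of friction), the lid stays wherever it is left
- lid_edge (a point): middle of the lid's front edge at its underside, 150 mm from the hinge; its own -x runs from the hinge to the edge, its own z out of the outer face
- pry: pry blade, 0.12 kg, lying on the mat: orange handle 80 (x) x 18 (y) x 24 (z) mm with flat sides and a steel blade 60 mm long, 14 wide and 3 thick that goes on from the handle along +x at mid height (12 mm above the handle's underside); origin at the centre of the handle's underside
- pry_tip (a point): middle of the blade's tip, 100 mm ahead (+x) of the centre of the pry blade's handle and 12 mm above its underside
- mat: black rubber mat fixed to the bench, 240 (x) x 150 (y) x 3 mm; origin at the centre of its underside
- cell1: cell block (may be absent): blue box with a white band, 50 (x) x 36 (y) x 40 (z) mm, 0.18 kg, a red (+x) and a black (-x) terminal, each 10 x 10 mm, standing 4 mm above the top; origin at the centre of its underside, z up when it stands terminals up; stands on the bench at the start
- cell2: cell block (may be absent): blue box with a white band, 50 (x) x 36 (y) x 40 (z) mm, 0.18 kg, a red (+x) and a black (-x) terminal, each 10 x 10 mm, standing 4 mm above the top; origin at the centre of its underside, z up when it stands terminals up; stands on the bench at the start
- cell3: cell block (may be absent): blue box with a white band, 50 (x) x 36 (y) x 40 (z) mm, 0.18 kg, a red (+x) and a black (-x) terminal, each 10 x 10 mm, standing 4 mm above the top; origin at the centre of its underside, z up when it stands terminals up; stands on the bench at the start
- cell4: cell block (may be absent): blue box with a white band, 50 (x) x 36 (y) x 40 (z) mm, 0.18 kg, a red (+x) and a black (-x) terminal, each 10 x 10 mm, standing 4 mm above the top; origin at the centre of its underside, z up when it stands terminals up; stands on the bench at the start
- meter: bystander: orange and black multimeter lying flat, 190 x 90 x 45 mm; origin at the centre of its underside
- cup: bystander: white paper cup, 72 mm across, 85 mm high; origin at the centre of its foot
- tape: bystander: pale blue tape roll lying flat, 96 mm across, 40 mm high; origin at the centre of its underside
- jug: bystander: green jug with a black cap, 90 mm across, 220 mm high; origin at the centre of its foot
Mind the look-alikes: they are no part of the job. What is shaped like the cell4 but brown or yellow is not meant. Several things look just like the pry: the one meant starts nearest to the robot's base.

How it is judged:
On the way, in this order (a step that is already met when the one before it is completed fails the run):
1. the lid is levered up past 0.15 rad with the pry blade bearing on it and no finger touching it (value of joint lid above 0.15 rad and contact force between pry and lid above 0.3 N and contact force between the fingers and lid below 0.5 N), for 0.1 s.
2. the lid is folded back to stand upright (1.42 to 1.92 rad) and stays there (value of joint lid between 1.42 and 1.92 rad and velocity of joint lid between -0.1 and 0.1 rad/s), for 0.4 s.
At the end, for the whole second after the job is handed in: The lid is shut (joint below 0.035 rad); every cell block present stands upright (within 0.12 rad) inside the case with its underside within 5 mm of the case floor; the centre of the pry blade's handle is over the mat, within 100 mm (x) and 65 mm (y) of the mat's centre and lying on it; all at rest (value of joint lid below 0.035 rad and x of cell1 in the frame of case between -0.07 and 0.07 m and y of cell1 in the frame of case between -0.106 and 0.106 m and z of each of cell1, cell2, cell3, cell4 in the frame of case below 0.011 m and angle between each of cell1, cell2, cell3, cell4's own z axis and vertical below 0.12 rad and linear speed of each of cell1, cell2, cell3, cell4, pry below 0.02 m/s and x of cell2 in the frame of case between -0.07 and 0.07 m and y of cell2 in the frame of case between -0.106 and 0.106 m and x of cell3 in the frame of case between -0.07 and 0.07 m and y of cell3 in the frame of case between -0.106 and 0.106 m and x of cell4 in the frame of case between -0.07 and 0.07 m and y of cell4 in the frame of case between -0.106 and 0.106 m and x of pry in the frame of mat between -0.1 and 0.1 m and y of pry in the frame of mat between -0.065 and 0.065 m and z of pry in the frame of mat below 0.03 m); the robot touches nothing.
It fails at once if the multimeter is pushed more than 30 mm or tipped over (distance of meter from where it was at the start of the episode above 0.03 m or angle between meter's own z axis and vertical above 0.35 rad).
It fails at once if the paper cup is pushed more than 30 mm or tipped over (distance of cup from where it was at the start of the episode above 0.03 m or angle between cup's own z axis and vertical above 0.35 rad).
It fails at once if the tape roll is pushed more than 30 mm or tipped over (distance of tape from where it was at the start of the episode above 0.03 m or angle between tape's own z axis and vertical above 0.35 rad).
It fails at once if the jug is pushed more than 30 mm or tipped over (distance of jug from where it was at the start of the episode above 0.03 m or angle between jug's own z axis and vertical above 0.35 rad).
It fails at once if a cell block is dropped into the case (falls faster than 0.6 m/s inside it) ((x of cell1 in the frame of case between -0.07 and 0.07 m and y of cell1 in the frame of case between -0.106 and 0.106 m and z of cell1 in the frame of case between 0.014 and 0.06 m and linear speed of cell1 above 0.6 m/s) or (x of cell2 in the frame of case between -0.07 and 0.07 m and y of cell2 in the frame of case between -0.106 and 0.106 m and z of cell2 in the frame of case between 0.014 and 0.06 m and linear speed of cell2 above 0.6 m/s) or (x of cell3 in the frame of case between -0.07 and 0.07 m and y of cell3 in the frame of case between -0.106 and 0.106 m and z of cell3 in the frame of case between 0.014 and 0.06 m and linear speed of cell3 above 0.6 m/s) or (x of cell4 in the frame of case between -0.07 and 0.07 m and y of cell4 in the frame of case between -0.106 and 0.106 m and z of cell4 in the frame of case between 0.014 and 0.06 m and linear speed of cell4 above 0.6 m/s)).
Of cell1, cell2, cell3, cell4 only 2 to 4 are there at a start; the rules pass over those that are not, and their reading is None.
At some moment in a run one of cell1, cell2, cell3, cell4, pry may be knocked a few centimetres aside while the robot is not near it.
It also fails if it takes over 210 s, if anything falls off the work surface, if the arm or the gripper's body presses on something with over 40 N, if the wrist force passes 120 N, or if a joint passes its speed limit or range.

## Working session

There is one attempt and no reset: what is moved stays moved. The work goes in short steps, Python scripts to look and compute and a shell command to move; the robot and the scene stay as the last step left them, time stands still between calls to the robot, and variables do not carry over. Pictures are saved under pics/ and viewed, at most 16 in all, crops included, and the job is handed in when it is done.

```bash
ls; mkdir -p pics; cat > h.py <<'E'
import numpy as np,cv2
from workcell import status,grab_frame,camera_params,bot,search_frame,silhouettes
def cam(n):
    c=camera_params(n);R,_=cv2.Rodrigues(np.array(c["rvec"],float));return np.array(c["K"],float),float(c["k1"]),R,np.array(c["tvec"],float).ravel()
def proj(n,P):
    K,k,R,t=cam(n);p=np.atleast_2d(P)@R.T+t;s=p[:,:2]/p[:,2:];s=s*(1+k*(s**2).sum(1,keepdims=True))
    return s*[K[0,0],K[1,1]]+K[:2,2]
def unproj(n,uv,z):
    K,k,R,t=cam(n);d=(np.atleast_2d(uv).astype(float)-K[:2,2])/[K[0,0],K[1,1]];s=d.copy()
    for _ in range(20): s=d/(1+k*(s**2).sum(1,keepdims=True))
    r=np.c_[s,np.ones(len(s))]@R;C=-R.T@t
    return C+r*((z-C[2])/r[:,2])[:,None]
E
python3 - <<'E'
from h import *
for n in("top","side"):
    cv2.imwrite(f"pics/{n}0.png",grab_frame(n));K,k,R,t=cam(n);print(n,K[0,0],k,-R.T@t)
    for o in("case","lid","pry","mat","cell1","meter","cup","tape","jug"):
        for d in search_frame(n,o): 
            if d["p"]>.3:print(o,round(d["p"],2),(np.array(d["extent"])*[640,400,640,400]).round(0))
s=status.observe();print(s)
E
```

```text
pics
top 458.62734302797423 -0.017383855714077422 [ 0.43864009 -0.06986235  1.30376409]
case 0.89 [241. 170. 328. 239.]
lid 0.85 [241. 173. 330. 238.]
pry 0.65 [325. 120. 369. 143.]
pry 0.58 [383. 218. 405. 264.]
pry 0.46 [367. 206. 415. 293.]
mat 0.75 [367. 210. 416. 295.]
cell1 0.83 [159. 216. 179. 235.]
cell1 0.81 [220. 250. 240. 271.]
cell1 0.8 [189. 251. 207. 274.]
cell1 0.65 [156. 266. 179. 286.]
cell1 0.56 [186. 223. 206. 243.]
cell1 0.43 [240. 175. 331. 241.]
meter 0.61 [375. 152. 456. 191.]
cup 0.84 [196. 139. 225. 171.]
tape 0.67 [157. 215. 177. 236.]
tape 0.57 [447. 224. 482. 264.]
tape 0.37 [240. 172. 331. 239.]
jug 0.87 [118. 150. 170. 188.]
side 443.27839189964686 -0.11522193479100085 [0.08132241 0.9099789  0.72993785]
case 0.91 [254. 188. 334. 260.]
lid 0.98 [258. 185. 334. 239.]
pry 0.79 [246. 176. 281. 192.]
pry 0.75 [349. 186. 389. 198.]
pry 0.58 [333. 176. 414. 217.]
mat 0.72 [302. 150. 341. 185.]
mat 0.62 [332. 176. 416. 217.]
cell1 0.93 [293. 283. 320. 309.]
cell1 0.76 [260. 275. 281. 305.]
cell1 0.73 [306. 261. 333. 289.]
cell1 0.69 [288. 313. 308. 343.]
cell1 0
[... 242 characters left out ...]
ray([ 1.11884374,  0.5214211 , -0.03630272,  1.5994709 ,  0.02117539,
        1.02110052, -0.11279132]), 'qd': array([-5.04333519e-04, -6.35462117e-04,  9.27494759e-05, -6.42336429e-04,
       -8.89361191e-04,  1.90470314e-04,  1.27218734e-03]), 'joint_efforts': array([ 4.20364415e-05, -9.26867008e+01,  1.97841145e+00, -3.70247984e+01,
        1.81373156e-02,  1.87461766e-03,  1.33208277e-04]), 'position': array([ 0.23283001, -0.58001832,  0.23928803]), 'tool_rot': array([-3.14157492e+00, -2.26442747e-05,  3.81707320e-01]), 'force': array([-0.18424856,  0.21594361,  0.40528934]), 'moment': array([-0.00141615, -0.03781636,  0.00833603]), 'finger_force': 0.0, 'grip_width': 0.08514073259345172}
```

```bash
python3 - <<'E'
from h import *
a=cv2.imread("pics/top0.png")[110:310,110:490];cv2.imwrite("pics/top0c.png",cv2.resize(a,None,fx=2.1,fy=2.1,interpolation=cv2.INTER_CUBIC))
a=cv2.imread("pics/side0.png")[140:350,140:430];cv2.imwrite("pics/side0c.png",cv2.resize(a,None,fx=2.7,fy=2.7,interpolation=cv2.INTER_CUBIC))
E
```

```text
(no output)
```

View pics/top0c.png

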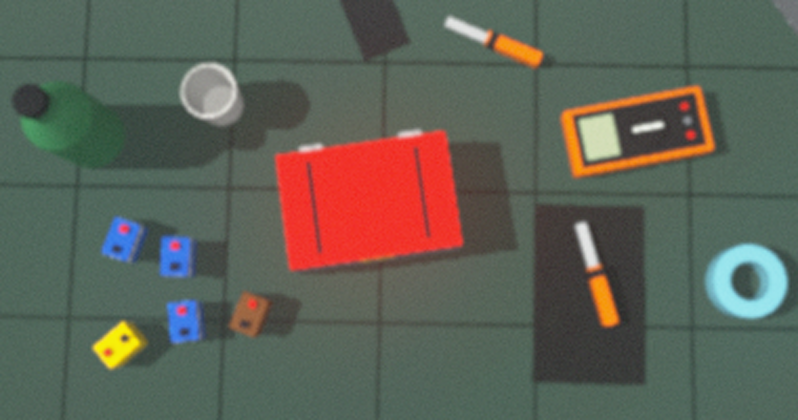

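View pics/side0c.png

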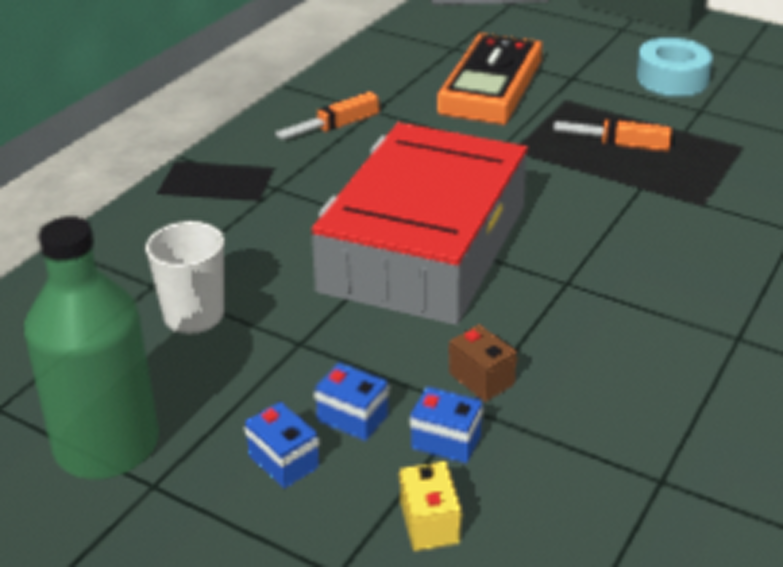

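```bash
cat >> h.py <<'E'
from scipy.optimize import least_squares
COL=dict(blue=((98,110,60),(130,255,255)),red=((0,150,120),(6,255,255)),orange=((7,140,120),(18,255,255)))
def blobs(img,col,amin=60,roi=None):
    m=cv2.inRange(cv2.cvtColor(img,cv2.COLOR_BGR2HSV),*COL[col])
    if col=="red": m|=cv2.inRange(cv2.cvtColor(img,cv2.COLOR_BGR2HSV),(174,150,120),(180,255,255))
    m=cv2.morphologyEx(m,cv2.MORPH_CLOSE,np.ones((5,5)))
    out=[cv2.convexHull(c)for c in cv2.findContours(m,0,2)[0]]
    return [c for c in out if cv2.contourArea(c)>amin]
def mom(c):
    m=cv2.moments(np.ascontiguousarray(c,np.float32));a=m["m00"]
    return np.array([m["m10"]/a,m["m01"]/a]),np.array([m["mu20"],m["mu11"],m["mu02"]])/a
def box(p,d,z0):
    c,s=np.cos(p[2]),np.sin(p[2]);X=np.array([[i*d[0]/2,j*d[1]/2]for i in(-1,1)for j in(-1,1)])@np.array([[c,s],[-s,c]])+p[:2]
    return np.vstack([np.c_[X,[z0]*4],np.c_[X,[z0+d[2]]*4]])
def fit(obs,d,z0,p0):
    """obs: list of (camera, hull); box of size d on z0; p=(x,y,yaw)"""
    M=[]
    for n,h in obs:
        # grow by half pixel: contour runs through pixel centres
        h=h.reshape(-1,2).astype(float);c=h.mean(0);h=h+(h-c)/np.linalg.norm(h-c,axis=1,keepdims=True)*.5
        M.append((n,)+mom(h))
    def f(p):
        r=[]
        for n,c,s in M:
            a,b=mom(cv2.convexHull(proj(n,box(p,d,z0)).astype(np.float32)));r+=list(a-c)+list((b/b.sum()**.5-s/s.sum()**.5) if 0 else (b-s)/np.sqrt(np.abs(s[0]+s[2])))
        return r
    best=min((least_squares(f,[p0[0],p0[1],y],diff_step=1e-3,x_scale=[.01,.01,.1])for y in(p0[2],p0[2]+.6,p0[2]-.6,p0[2]+1.3)),key=lambda r:r.cost)
    return best.x,best.cost
def cells(show=True):
    T=blobs(grab_frame("top"),"blue",80);S=blobs(grab_frame("side"),"blue",80);out=[]
    for t in T:
        c=mom(t)[0];P=unproj("top",c,.03)[0]
        if not(-.3<P[0]<.9 and abs(P[1])<.8) : continue
        q=proj("side",[[P[0],P[1],.02]])[0];s=min(S,key=lambda h:np.linalg.norm(mom(h)[0]-q),default=None)
        o=[("top",t)];p,k=fit(o,(.05,.036,.04),0,(P[0],P[1],0));r=(p,k)
        if s is not None and np.linalg.norm(mom(s)[0]-q)<12: r=fit(o+[("side",s)],(.05,.036,.04),0,p)
        out.append(r[0]);
        if show:print("cell top-only",p.round(4),round(k,2),"both",r[0].round(4),round(r[1],2),"area",cv2.contourArea(t))
    return out
E
python3 - <<'E'
from h import *
cells()
for n in("top","side"):
    im=cv2.imread(f"pics/{n}0.png")
    for col,z,a in(("red",.075,500),("orange",.015,60)):
        for b in blobs(im,col,a): print(n,col,mom(b)[0].round(1),cv2.contourArea(b),unproj(n,mom(b)[0],z)[0].round(3))
t=cv2.imread("pics/top0.png");s=cv2.imread("pics/side0.png")
L=[max(blobs(i,"red",500),key=cv2.contourArea)for i in(t,s)]
print("lid",fit([("top",L[0])],(.15,.222,.008),.07,(.5,0,0)),fit([("top",L[0]),("side",L[1])],(.15,.222,.008),.07,(.5,0,0)))
for o in("cup","jug","tape","meter","mat"):
    d=search_frame("top",o)[0]["extent"] if o!="tape" else [447/640,224/400,482/640,264/400]
    print(o,unproj("top",[[d[0]*640,d[1]*400],[d[2]*640,d[3]*400]],{"cup":.08,"jug":.1,"tape":.04,"meter":.045,"mat":.003}[o])[:,:2].round(3).tolist())
E
```

```text
cell top-only [0.4379 0.257  0.2447] 0.06 both [0.4378 0.2559 0.1772] 0.38 area 293.0
cell top-only [0.5243 0.2711 0.1549] 0.01 both [0.5243 0.2711 0.1549] 0.01 area 291.0
cell top-only [ 0.5454  0.3435 -0.4921] 0.09 both [ 0.5454  0.3435 -0.4921] 0.09 area 321.0
top red [285.1 205.1] 4639.5 [0.597 0.013 0.075]
top orange [228.4 259.1] 187.5 [0.449 0.172 0.015]
top orange [396.7 251.1] 251.0 [ 0.48  -0.298  0.015]
top orange [413.1 172.3] 2254.5 [ 0.705 -0.347  0.015]
top orange [355.  133.3] 214.0 [ 0.817 -0.18   0.015]
side red [296.1 211. ] 2501.5 [0.594 0.025 0.075]
side orange [318.4 268. ] 172.0 [0.461 0.144 0.015]
side orange [375.5 189.6] 216.0 [ 0.48  -0.297  0.015]
side orange [268.6 180.7] 175.5 [ 0.815 -0.174  0.015]
side orange [320.9 168.7] 860.0 [ 0.703 -0.339  0.015]
lid (array([0.59735631, 0.01269605, 0.15743108]), np.float64(0.28944554750672874)) (array([0.59745225, 0.01271347, 0.15968917]), np.float64(0.29795430898258807))
cup [[0.767, 0.26], [0.688, 0.177]]
jug [[0.745, 0.472], [0.63, 0.327]]
tape [[0.556, -0.433], [0.448, -0.527]]
meter [[0.748, -0.231], [0.64, -0.449]]
mat [[0.702, 0.135], [0.501, -0.107]]
```

```bash
cat >> h.py <<'E'
def pry(z0=.003):
    """handle centre, yaw on bench; z0 = underside height"""
    G={n:grab_frame(n)for n in("top","side")};B={n:[b for b in blobs(G[n],"orange",60)]for n in G}
    best=None
    for t in B["top"]:
        P=unproj("top",mom(t)[0],z0+.015)[0]
        if cv2.contourArea(t)<450 and P[1]<.1 and P[0]<.75: best=(t,P) if best is None or P[0]<best[1][0] else best
    t,P=best;print("orange area",cv2.contourArea(t))
    # bright, unsaturated blade pixels in a 40 px window
    hsv=cv2.cvtColor(G["top"],cv2.COLOR_BGR2HSV);c=mom(t)[0]
    m=(hsv[...,2]>110)&(hsv[...,1]<70);v,u=np.nonzero(m);k=np.hypot(u-c[0],v-c[1])<50;bl=np.c_[u,v][k]
    W=unproj("top",bl,z0+.012)[:,:2]
    r=[("top",t)];q=proj("side",[[P[0],P[1],z0+.012]])[0];s=min(B["side"],key=lambda h:np.linalg.norm(mom(h)[0]-q));r+=[("side",s)]
    for L in(.066,.07,.08):
        p,k=fit(r,(L,.018,.024),z0,(P[0],P[1],0));d=W.mean(0)-p[:2]
        a=np.arctan2(d[1],d[0]);ax=[np.cos(a),np.sin(a)];e=(W-p[:2])@ax
        print("L",L,"centre",p.round(4),round(k,2),"yaw from blade",a.round(3),"blade extent",e.min().round(3),e.max().round(3),len(W))
    return p
E
python3 - <<'E'
from h import *
pry();print(status.observe()["clock"])
print(unproj("top",[[110+535/2.1,110+207/2.1],[110+645/2.1,110+384/2.1]],.003).round(3))
E
```

```text
orange area 253.0
L 0.066 centre [ 0.4801 -0.2977  0.2119] 4.35 yaw from blade 0.139 blade extent -0.02 0.104 162
L 0.07 centre [ 0.4801 -0.2978  0.2303] 2.2 yaw from blade 0.139 blade extent -0.02 0.104 162
L 0.08 centre [ 0.4802 -0.2978  0.2875] 0.11 yaw from blade 0.14 blade extent -0.02 0.104 162
1.4
[[ 0.6   -0.21   0.003]
 [ 0.365 -0.357  0.003]]
```

```bash
cat >> h.py <<'E'
def go(x,y,z,yaw=None,s=None):
    s=s or status.observe();p=s["position"];r=s["tool_rot"];c,n=np.cos(r[2]),np.sin(r[2]);d=np.array([x,y,z])-p
    tw=0 if yaw is None else -np.degrees((yaw-r[2]+np.pi/2)%np.pi-np.pi/2)/8
    print("units",np.round([(d[0]*c+d[1]*n)/.06,(d[0]*n-d[1]*c)/.06,-d[2]/.06,tw],3))
E
python3 - <<'E'
from h import *
go(.480,-.298,.12,.2875)
E
```

```text
units [ 5.574 -2.827  1.988  0.675]
```

```bash
python3 -m creep '[[5.574,-2.827,0.5,0.675,1],[5.574,-2.827,0.5,0.675,1],[5.574,-2.827,0.5,0.675,1],[5.574,-2.827,0.5,0.675,1],[5.574,-2.827,0.5,0.675,1]]' 80
python3 -c "
from h import *
go(.480,-.298,.12,.2875)"
```

```text
clock: 2.02
position: [0.4393, -0.3442, 0.2145]
tool_rot: [3.141, -0.0, 0.287]
force: [1.2, -1.3, -0.6]
grip_width: 0.0855
finger_force: 0.0
units [ 8.680e-01 -5.460e-01  1.575e+00 -1.000e-03]
```

```bash
python3 -m creep '[[0,0,0,0,1]]' 
python3 -c "
from h import *
go(.480,-.298,.12,.2875)"
```

```text
clock: 2.15
position: [0.4414, -0.3415, 0.2141]
tool_rot: [-3.14, -0.001, 0.295]
force: [-0.8, -0.1, 0.4]
grip_width: 0.0854
finger_force: 0.0
units [ 0.826 -0.507  1.569  0.052]
```

```bash
python3 -m creep '[[0.826,-0.507,1.57,0.05,1],[0.826,-0.507,1.57,0.05,1],[0.826,-0.507,1.57,0.05,1],[0.826,-0.507,1.57,0.05,1]]' 
python3 -c "
from h import *
cv2.imwrite('pics/t1.png',cv2.resize(grab_frame('top')[190:310,340:480],None,fx=4,fy=4))
go(.480,-.298,.015,.2875)"
```

```text
clock: 2.65
position: [0.4767, -0.3037, 0.1208]
tool_rot: [3.141, 0.0, 0.28]
force: [-0.3, -0.6, 0.8]
grip_width: 0.0852
finger_force: 0.0
units [ 0.078 -0.081  1.771 -0.06 ]
```

View pics/t1.png

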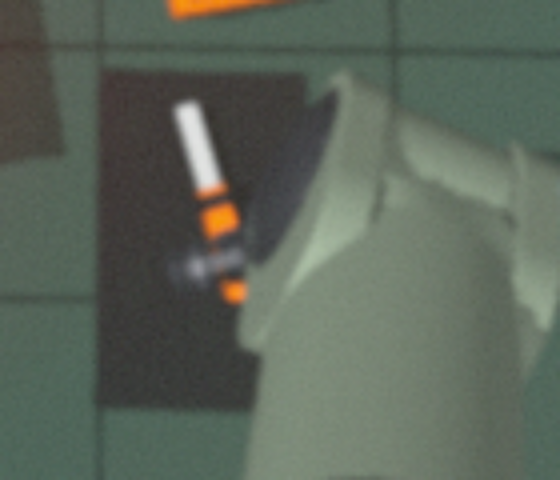

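The blade tip shows at crop (185,105) and the handle runs to (235,295). The near finger at (200,265) lies left of the handle, so the jaws straddle it. I'll descend and grip.

```bash
python3 -m creep '[[0.07,-0.07,1.0,-0.03,1],[0.07,-0.07,1.4,-0.03,1],[0.07,-0.07,1.76,-0.03,1],[0.07,-0.07,1.76,-0.03,1],[0.07,-0.07,1.76,-0.03,0.5]]' 100
python3 -m creep '[[0,0,0,0,0],[0,0,0,0,0],[0,0,0,0,0],[0,0,0,0,0]]' 100
python3 -m creep '[[0,0,-1,0,0],[0,0,-2,0,0],[0,0,-2,0,0]]'
python3 -c "
from h import *
for n,a in(('top',(slice(170,310),slice(320,480))),('side',(slice(120,240),slice(320,460)))):cv2.imwrite(f'pics/{n}2.png',cv2.resize(grab_frame(n)[a],None,fx=4,fy=4))
"
```

```text
clock: 3.32
position: [0.4803, -0.2982, 0.016]
tool_rot: [3.14, -0.001, 0.284]
force: [0.5, 0.3, 1.0]
grip_width: 0.0698
finger_force: 0.0
clock: 3.82
position: [0.4801, -0.2975, 0.0153]
tool_rot: [3.141, -0.0, 0.285]
force: [-2.5, 2.6, 14.7]
grip_width: 0.0159
finger_force: 98.8
clock: 4.2
position: [0.4817, -0.2984, 0.1389]
tool_rot: [3.137, -0.005, 0.284]
force: [-0.2, 0.5, -1.9]
grip_width: 0.016
finger_force: 98.3
```

View pics/side2.png

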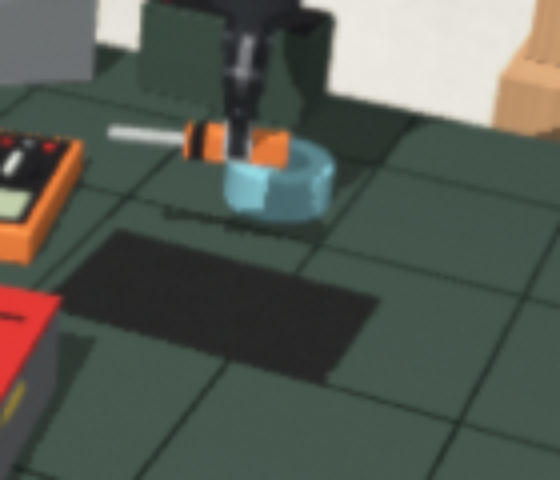

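The pry is held level at side crop (235,145), with its blade tip at (108,131) and the mat now empty. Next I'll check the tip height against its projection.

```bash
python3 - <<'E'
from h import *
s=status.observe();p=s["position"];a=s["tool_rot"][2];d=np.array([np.cos(a),np.sin(a),0])
for n in("side","top"):
    g=grab_frame(n)
    print(n,"tip exp",proj(n,p+.1*d).round(1),"blade root exp",proj(n,p+.04*d).round(1),"1cm up tip",proj(n,p+.1*d+[0,0,.01]).round(1))
    q=proj(n,p+.07*d)[0].astype(int);w=g[q[1]-25:q[1]+25,q[0]-35:q[0]+35];h=cv2.cvtColor(w,cv2.COLOR_BGR2HSV)
    m=((h[...,2]>125)&(h[...,1]<60)).astype(np.uint8);N,l,st,ce=cv2.connectedComponentsWithStats(m)
    for i in range(1,N):
        if st[i,4]>15: print(st[i,:4]+[q[0]-35,q[1]-25,0,0],st[i,4],(ce[i]+q-[35,25]).round(1))
print("mid exp",[proj(n,p+.07*d).round(1) for n in("side","top")])
front=np.array([.5974,.0127])-.075*np.array([np.cos(.158),np.sin(.158)]);print("front",front)
u=np.array([np.cos(.158),np.sin(.158)]);t=front-u*.13;print(t);go(t[0],t[1],.14,.158)
E
```

```text
side tip exp [[347.5 152.9]] blade root exp [[366.4 154.9]] 1cm up tip [[347.6 150.1]]
[343 128  12   5] 46 [349.3 129.5]
[347 152  19   5] 64 [356.2 154. ]
[321 168   6   7] 33 [323.2 170.4]
top tip exp [[393.4 211.9]] blade root exp [[400.2 234.5]] 1cm up tip [[394.1 211.4]]
[410 206  21  42] 465 [423.4 232.2]
[391 211  13  24] 163 [396.4 222.3]
mid exp [array([[356.9, 153.9]]), array([[396.8, 223.1]])]
front [0.5233342  0.00089924]
[ 0.39495349 -0.0195554 ]
units [-0.05  -4.832 -0.108  0.909]
```

```bash
python3 -m creep '[[0.1,-2.4,0,0.5,0],[0.15,-4.7,0,0.9,0],[0.15,-4.7,0,0.9,0],[0.15,-4.7,0,0.9,0],[0.15,-4.7,0,0.9,0]]' 100
python3 -m creep '[[0,0,0,0,0]]'
python3 -c "
from h import *
go(.4097,-.0172,.0655,.158)"
```

```text
clock: 5.03
position: [0.4078, -0.0215, 0.1337]
tool_rot: [-3.141, 0.002, 0.162]
force: [1.3, -0.7, -1.0]
grip_width: 0.0158
finger_force: 98.4
clock: 5.15
position: [0.4084, -0.022, 0.1338]
tool_rot: [-3.141, 0.002, 0.163]
force: [-0.4, -1.7, -1.5]
grip_width: 0.0159
finger_force: 98.4
units [ 0.035 -0.076  1.138  0.037]
```

```bash
python3 -m creep '[[0,-0.076,0.6,0.04,0],[0,-0.076,1.138,0.04,0],[0,-0.076,1.138,0.04,0],[0,-0.076,1.138,0.04,0]]' 100
python3 -c "
from h import *
go(.4097,-.0172,.0655,.158)
s=status.observe();p=s['position'];a=s['tool_rot'][2]
print('tip',p+.1*np.array([np.cos(a),np.sin(a),0]))
cv2.imwrite('pics/s3.png',cv2.resize(grab_frame('side')[170:280,240:380],None,fx=5,fy=5))"
```

```text
clock: 5.65
position: [0.4087, -0.0201, 0.0667]
tool_rot: [3.141, 0.0, 0.153]
force: [0.1, 0.3, -1.8]
grip_width: 0.0158
finger_force: 98.4
units [ 0.023 -0.046  0.021 -0.039]
tip [ 0.50758547 -0.00492548  0.06674994]
```

View pics/s3.png

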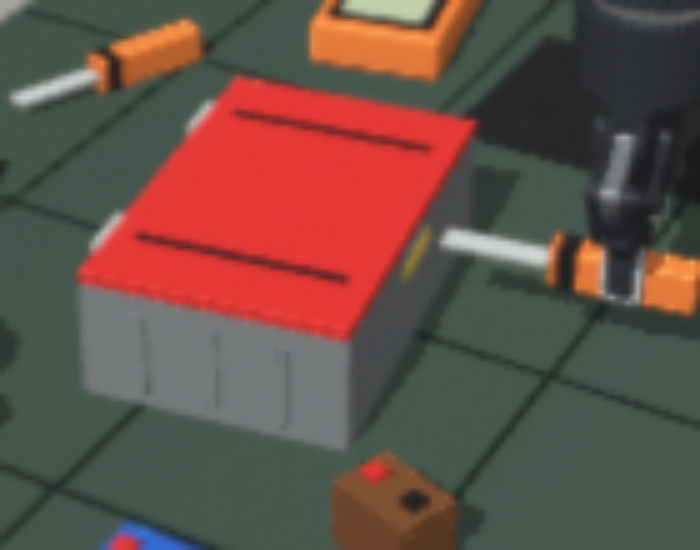

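The tip is at crop (445,240), just in front of the yellow-marked notch and level with it. Inserting it slowly.

```bash
python3 -m creep '[[0.1,-0.04,0.025,-0.04,0],[0.25,-0.04,0.025,-0.04,0],[0.4,-0.04,0.025,-0.04,0],[0.6,-0.04,0.025,-0.04,0],[0.6,-0.04,0.025,-0.04,0]]' 110
python3 -m creep '[[0.12,0,0,0,0],[0.22,0,0,0,0],[0.22,0,0,0,0]]'
python3 -c "
from h import *
s=status.observe();p=s['position'];a=s['tool_rot'][2]
print('tip',p+.1*np.array([np.cos(a),np.sin(a),0]))
cv2.imwrite('pics/s4.png',cv2.resize(grab_frame('side')[170:280,240:380],None,fx=5,fy=5))"
```

```text
clock: 6.32
position: [0.4448, -0.0116, 0.0648]
tool_rot: [-3.142, -0.001, 0.159]
force: [-0.1, 1.0, -1.7]
grip_width: 0.0156
finger_force: 109.8
clock: 6.7
position: [0.4573, -0.0096, 0.0648]
tool_rot: [-3.142, -0.0, 0.159]
force: [-0.0, 0.8, -1.4]
grip_width: 0.0154
finger_force: 109.8
tip [0.55602182 0.00626776 0.0647915 ]
```

View pics/s4.png

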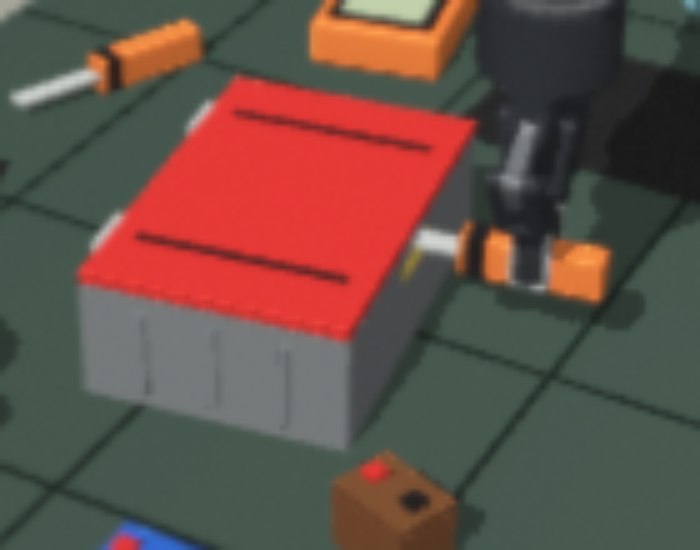

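The blade sits about 33 mm inside the notch above the yellow mark at crop (415,245), with no contact force. Now levering.

```bash
python3 -m creep '[[0,0,-0.1,0,0],[0.02,0,-0.25,0,0],[0.04,0,-0.4,0,0],[0.06,0,-0.54,0,0],[0.06,0,-0.54,0,0]]' 120
python3 -c "
from h import *
cv2.imwrite('pics/s5.png',cv2.resize(grab_frame('side')[150:280,240:380],None,fx=4,fy=4))"
```

```text
clock: 7.38
position: [0.4611, -0.009, 0.098]
tool_rot: [3.142, -0.002, 0.159]
force: [0.1, -0.2, -2.4]
grip_width: 0.0155
finger_force: 118.9
```

View pics/s5.png

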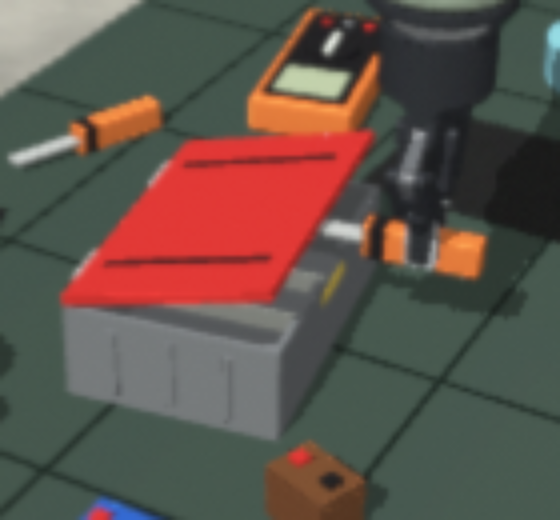

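The lid is raised about 0.24 rad on the blade tip and the handle has not tilted in the jaws. Continuing along the arc to upright.

```bash
python3 -m creep '[[0.08,0,-0.24,0,0],[0.18,0,-0.46,0,0],[0.31,0,-0.66,0,0],[0.46,0,-0.85,0,0],[0.64,0,-1.02,0,0]]' 120
python3 -m creep '[[0.2,0,-0.14,0,0],[0.41,0,-0.25,0,0],[0.63,0,-0.35,0,0],[0.86,0,-0.41,0,0],[1.1,0,-0.44,0,0]]' 120
python3 -m creep '[[0,0,0,0,0],[0.06,0,0,0,0],[0.14,0,0,0,0],[0.14,0,0,0,0]]' 120
python3 -c "
from h import *
cv2.imwrite('pics/s6.png',cv2.resize(grab_frame('side')[120:280,220:380],None,fx=3.7,fy=3.7))
u=np.array([np.cos(.158),np.sin(.158)]);p=status.observe()['position'];print('tip rel case x',(p[:2]-[.5974,.0127])@u+.1,p[2])"
```

```text
clock: 8.05
position: [0.4984, -0.003, 0.1586]
tool_rot: [-3.142, 0.001, 0.159]
force: [-1.7, 0.4, -3.4]
grip_width: 0.0156
finger_force: 118.8
clock: 8.68
position: [0.5644, 0.0076, 0.1849]
tool_rot: [-3.142, 0.0, 0.159]
force: [-1.5, -0.6, -2.3]
grip_width: 0.0152
finger_force: 118.9
clock: 9.18
position: [0.5721, 0.0088, 0.1848]
tool_rot: [3.142, -0.0, 0.159]
force: [-0.5, 0.1, -1.5]
grip_width: 0.0154
finger_force: 119.2
tip rel case x 0.07431370665517888 0.1848402412690586
```

View pics/s6.png

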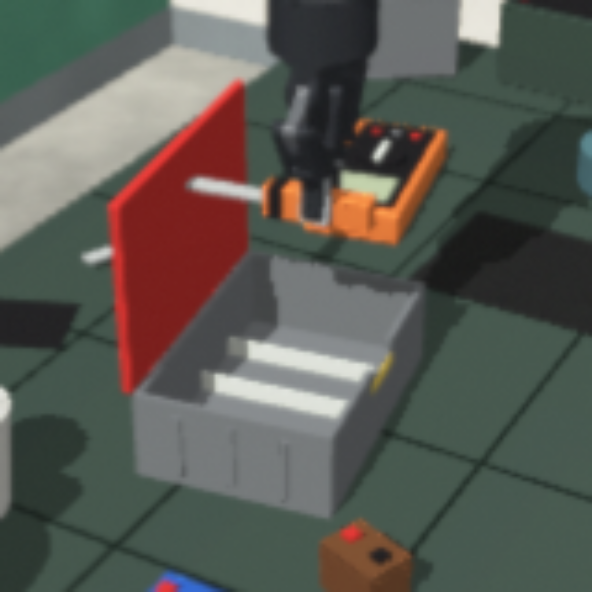

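The lid stands upright at (180,230) in the crop and the case is open with its ribs visible. Backing off and returning the pry to the mat.

```bash
python3 -m creep '[[-0.6,0,0,0,0],[-1.5,0,0,0,0],[-1.5,0,0,0,0],[-1.5,0,0,0,0]]' 120
python3 -c "
from h import *
print(status.observe()['position']);go(.48,-.295,.12,.285)"
```

```text
clock: 9.72
position: [0.4837, -0.0054, 0.1853]
tool_rot: [3.142, -0.002, 0.159]
force: [0.2, 1.0, -2.6]
grip_width: 0.0155
finger_force: 119.1
[ 0.483681   -0.00536994  0.18529616]
units [-0.825  4.756  1.088 -0.902]
```

```bash
python3 -m creep '[[-0.8,1,0,-0.5,0],[-0.8,4.75,0.5,-0.9,0],[-0.8,4.75,1.0,-0.9,0],[-0.8,4.75,1.08,-0.9,0],[-0.8,4.75,1.08,-0.9,0]]' 120
python3 -m creep '[[0,0,0,0,0],[0,0,0,0,0]]'
python3 -c "
from h import *
print(status.observe()['position']);go(.48,-.295,.016,.285)"
```

```text
clock: 10.35
position: [0.4817, -0.2969, 0.1191]
tool_rot: [3.141, -0.001, 0.285]
force: [0.7, 0.7, -1.1]
grip_width: 0.0156
finger_force: 119.2
clock: 10.6
position: [0.4813, -0.2942, 0.1197]
tool_rot: [-3.141, -0.0, 0.285]
force: [-0.8, 0.2, -0.5]
grip_width: 0.0156
finger_force: 119.0
[ 0.4813098  -0.29417972  0.11966242]
units [-2.500e-02  7.000e-03  1.728e+00 -1.000e-03]
```

```bash
python3 -m creep '[[0,0,0.8,0,0],[0,0,1.4,0,0],[0,0,1.65,0,0],[0,0,1.72,0,0],[0,0,1.72,0,0]]' 30
python3 -m creep '[[0,0,0,0,0.6],[0,0,0,0,0.6],[0,0,0,0,0.6],[0,0,-1,0,0.6],[0,0,-2.5,0,0.6]]'
python3 -m creep '[[0,0,-0.5,0,1],[-1,-1,-1,0,1]]'
python3 -c "
from h import *
cells();go(.4379,.257,.15,.2447)"
```

```text
clock: 11.22
position: [0.4814, -0.2945, 0.0178]
tool_rot: [3.141, -0.001, 0.285]
force: [0.4, 0.7, -1.6]
grip_width: 0.0153
finger_force: 119.1
clock: 11.85
position: [0.4802, -0.2942, 0.1404]
tool_rot: [-3.14, 0.001, 0.285]
force: [1.3, -0.7, -0.3]
grip_width: 0.0516
finger_force: 0.0
clock: 12.1
position: [0.4308, -0.2669, 0.1917]
tool_rot: [3.139, -0.003, 0.285]
force: [-0.8, 0.3, 0.2]
grip_width: 0.0844
finger_force: 0.0
cell top-only [0.4382 0.2555 0.3784] 0.06 both [0.4381 0.2551 0.2007] 0.26 area 309.0
cell top-only [0.5245 0.27   0.1029] 0.07 both [0.5245 0.27   0.1029] 0.07 area 306.0
cell top-only [ 0.5452  0.3434 -0.5009] 0.08 both [ 0.5452  0.3434 -0.5009] 0.08 area 320.5
units [ 2.639 -8.288  0.699  0.283]
```

```bash
cat >> h.py <<'E'
def terms():
    for n in("top","side"):
        g=grab_frame(n).astype(float);b,gr,r=g[...,0],g[...,1],g[...,2]
        for h in blobs(g.astype(np.uint8),"blue",80):
            m=np.zeros(g.shape[:2],np.uint8);cv2.fillConvexPoly(m,h,1);vv,uu=np.nonzero(m)
            wr=np.clip((r-np.maximum(b,gr))[vv,uu]-20,0,None);er=cv2.erode(m,np.ones((3,3)))
            wb=np.clip(75-g.max(2),0,None)*er;wb=wb[vv,uu]
            if wr.sum()<50 or wb.sum()<20: print(n,mom(h)[0],"no terminals",wr.sum(),wb.sum());continue
            C=[(np.array([uu,vv])*w).sum(1)/w.sum()for w in(wr,wb)];W=unproj(n,np.array(C),.044)[:,:2];d=W[0]-W[1]
            print(n,"mid",W.mean(0).round(4),"yaw",np.arctan2(d[1],d[0]).round(3),"sep",np.linalg.norm(d).round(4))
E
python3 -c "
from h import *
terms()
cv2.imwrite('pics/t7.png',cv2.resize(grab_frame('top')[205:295,145:255],None,fx=6,fy=6,interpolation=cv2.INTER_CUBIC))"
```

```text
top [197.9031746  262.38306878] no terminals 794.0 0.0
top [194.09813596 231.57949561] no terminals 764.0 0.0
top [168.66306028 223.8428645 ] no terminals 832.0 0.0
side mid [0.437  0.2561] yaw 0.16 sep 0.0282
side mid [0.5285 0.3204] yaw -0.573 sep 0.0453
side [629.73400191 225.46930004] no terminals 0.0 14366.0
```

View pics/t7.png

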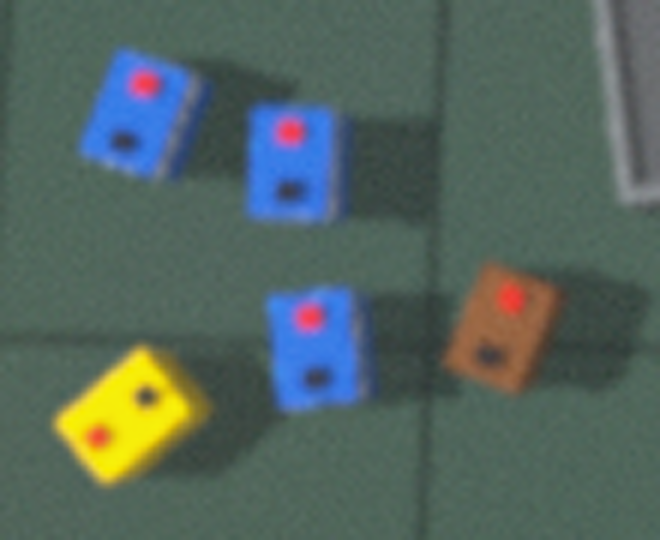

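Three blue cells show: A (red 309,318, black 317,377), B (red 290,131, black 291,190) and C (red 145,84, black 125,142). Brown and yellow are decoys. I'll take A first, gripping it along its length.

```bash
cat >> h.py <<'E'
def pose(r,b,ox=145,oy=205,f=6):
    # cubic resize: pixel = (u+.5)/f-.5+offset
    W=unproj("top",(np.array([r,b],float)+.5)/f-.5+[ox,oy],.044)[:,:2];d=W[0]-W[1];print(W.mean(0).round(4),np.arctan2(d[1],d[0]).round(3),np.linalg.norm(d).round(4))
    return W.mean(0),np.arctan2(d[1],d[0])
E
python3 -c "
from h import *
print(status.observe()['qpos'].round(2))
for r,b in(((309,318),(317,377)),((290,131),(291,190)),((145,84),(125,142))):
    m,a=pose(r,b)
m,a=pose((309,318),(317,377));go(m[0],m[1],.17,a+np.pi/2)"
```

```text
[ 0.48  0.4  -0.05  1.96  0.03  0.78 -0.87]
[0.4386 0.2528] 0.184 0.0271
[0.5236 0.2673] 0.067 0.0272
[0.5443 0.3404] -0.279 0.028
[0.4386 0.2528] 0.184 0.0271
units [  2.577  -8.262   0.342 -10.531]
```

```bash
python3 -m creep '[[2.58,-8.26,0,-10.5,0.8],[2.58,-8.26,0,-10.5,0.8],[2.58,-8.26,0,-10.5,0.8],[2.58,-8.26,0,-10.5,0.8],[2.58,-8.26,0,-10.5,0.8]]' 60
python3 -m creep '[[0,0,0,0,0.8]]'
python3 -c "
from h import *
print(status.observe()['qpos'].round(2));go(.4386,.2535,.15,.184+np.pi/2)"
```

```text
clock: 12.98
position: [0.4352, 0.0484, 0.1899]
tool_rot: [-3.141, -0.001, 1.228]
force: [1.7, 0.0, -0.3]
grip_width: 0.0683
finger_force: 0.0
clock: 13.1
position: [0.4353, 0.0507, 0.1899]
tool_rot: [-3.141, -0.002, 1.231]
force: [0.1, -1.2, 0.6]
grip_width: 0.0683
finger_force: 0.0
[ 0.06  0.32 -0.38  2.11  0.17  0.74 -0.76]
units [ 3.206 -1.075  0.665 -3.75 ]
```

```bash
python3 -m creep '[[3.206,-1.075,0.5,-3.75,0.8],[3.206,-1.075,0.5,-3.75,0.8],[3.206,-1.075,0.5,-3.75,0.8],[3.206,-1.075,0.5,-3.75,0.8],[3.206,-1.075,0.5,-3.75,0.8]]'
python3 -m creep '[[0,0,0,0,0.8]]'
python3 -c "
from h import *
print(status.observe()['qpos'].round(2));go(.4386,.2535,.034,.184+np.pi/2)
cv2.imwrite('pics/t8.png',cv2.resize(grab_frame('top')[205:305,145:255],None,fx=5,fy=5,interpolation=cv2.INTER_CUBIC))"
```

```text
clock: 13.72
position: [0.4399, 0.2494, 0.1593]
tool_rot: [-3.14, -0.0, 1.745]
force: [0.0, -0.5, -0.8]
grip_width: 0.0684
finger_force: 0.0
clock: 13.85
position: [0.4402, 0.2474, 0.1599]
tool_rot: [-3.141, 0.001, 1.743]
force: [0.3, -0.5, 0.2]
grip_width: 0.0683
finger_force: 0.0
[-0.25  0.48 -0.5   1.97  0.33  0.77 -0.77]
units [ 0.104 -0.01   2.099 -0.084]
```

View pics/t8.png

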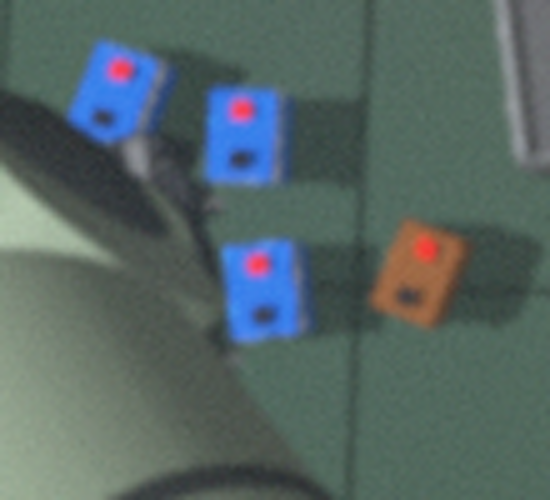

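Cell A stands unmoved at crop (262,288), with the finger ends at (205,205) and (230,355) on either side of it. Descending to grip.

```bash
python3 -m creep '[[0.10,-0.01,0.9,-0.08,0.8],[0.10,-0.01,1.7,-0.08,0.8],[0.10,-0.01,2.2,-0.08,0.8],[0.10,-0.01,2.33,-0.08,0.8],[0.10,-0.01,2.33,-0.08,0.8]]' 60
python3 -m creep '[[0,0,0,0,0.3],[0,0,0,0,0.3],[0,0,0,0,0.3],[0,0,0,0,0.3]]' 60
python3 -m creep '[[0,0,-0.6,0,0.3],[0,0,-1.4,0,0.3],[0,0,-2.0,0,0.3],[0,0,-2.0,0,0.3]]' 60
python3 -c "
from h import *
u=np.array([np.cos(.158),np.sin(.158)]);v=np.array([-u[1],u[0]]);c=np.array([.5974,.0127])
for y in(-.0265,.0265,.0795): print((c+v*y).round(4))
t=c-.0265*v;go(t[0],t[1],.15,.158+np.pi/2)"
```

```text
clock: 14.52
position: [0.4385, 0.2545, 0.0209]
tool_rot: [3.141, 0.0, 1.756]
force: [0.4, -0.9, -0.1]
grip_width: 0.068
finger_force: 0.0
clock: 15.02
position: [0.4389, 0.255, 0.022]
tool_rot: [3.139, -0.0, 1.756]
force: [-2.3, -1.0, 14.1]
grip_width: 0.0492
finger_force: 60.3
clock: 15.52
position: [0.4395, 0.2553, 0.1435]
tool_rot: [3.136, -0.001, 1.756]
force: [0.6, 0.2, -3.2]
grip_width: 0.049
finger_force: 64.5
[ 0.6016 -0.0135]
[0.5932 0.0389]
[0.5849 0.0912]
units [-4.901  1.829 -0.108  0.196]
```

```bash
python3 -m creep '[[-4.9,1.83,-0.3,0.2,0.3],[-4.9,1.83,-0.3,0.2,0.3],[-4.9,1.83,-0.3,0.2,0.3],[-4.9,1.83,-0.3,0.2,0.3],[-4.9,1.83,-0.3,0.2,0.3]]' 60
python3 -m creep '[[0,0,0,0,0.3],[0,0,0,0,0.3]]'
python3 -c "
from h import *
go(.6016,-.0135,.09,.158+np.pi/2)"
```

```text
clock: 16.15
position: [0.6, -0.0143, 0.1581]
tool_rot: [-3.141, 0.0, 1.729]
force: [0.9, 1.1, -2.3]
grip_width: 0.0489
finger_force: 64.3
clock: 16.4
position: [0.5989, -0.0121, 0.1577]
tool_rot: [-3.141, -0.0, 1.729]
force: [1.1, 1.4, -2.7]
grip_width: 0.0491
finger_force: 64.4
units [-3.000e-02  4.000e-02  1.128e+00 -1.000e-03]
```

```bash
python3 -m creep '[[-0.03,0.04,0.5,0,0.3],[-0.03,0.04,1,0,0.3],[-0.03,0.04,1.13,0,0.3],[-0.03,0.04,1.13,0,0.3]]' 60
python3 -c "
from h import *
go(.6016,-.0135,.03,.158+np.pi/2)
cv2.imwrite('pics/t9.png',cv2.resize(grab_frame('side')[120:270,220:380],None,fx=4,fy=4,interpolation=cv2.INTER_CUBIC))"
```

```text
clock: 16.9
position: [0.602, -0.0127, 0.0907]
tool_rot: [-3.141, -0.0, 1.73]
force: [1.2, -0.6, -2.5]
grip_width: 0.049
finger_force: 64.3
units [-0.012 -0.008  1.011  0.01 ]
```

View pics/t9.png

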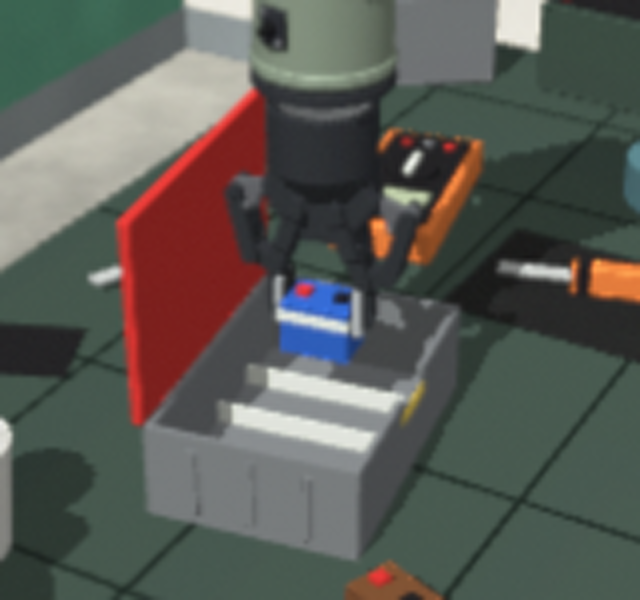

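Cell A hangs upright at (320,325), just beyond the middle rib, and the jaws clear the lid. Lowering and releasing it.

```bash
python3 -m creep '[[0,0,0.25,0,0.3],[0,0,0.5,0,0.3],[0,0,0.75,0,0.3],[0,0,0.9,0,0.3],[0,0,1.0,0,0.3]]' 60
python3 -m creep '[[0,0,0.02,0,0.3],[0,0,0.04,0,0.3],[0,0,0.04,0,0.3]]' 20
python3 -m creep '[[0,0,0,0,0.65],[0,0,0,0,0.8],[0,0,0,0,0.8],[0,0,-0.8,0,0.8],[0,0,-2.0,0,0.8]]'
python3 -m creep '[[0,0,-0.3,0,0.8],[0,0,-0.3,0,0.8]]'
python3 -c "
from h import *
g=grab_frame('top');print([mom(b)[0].round(1).tolist() for b in blobs(g,'blue',60)])
cells();go(.5236,.2685,.15,.067+np.pi/2)"
```

```text
clock: 17.58
position: [0.6019, -0.0135, 0.0297]
tool_rot: [-3.141, -0.0, 1.729]
force: [-0.3, -0.4, -1.4]
grip_width: 0.0492
finger_force: 64.4
clock: 17.95
position: [0.6022, -0.0136, 0.0283]
tool_rot: [3.141, 0.0, 1.729]
force: [0.1, -0.4, -1.9]
grip_width: 0.0491
finger_force: 64.4
clock: 18.58
position: [0.6013, -0.0135, 0.1389]
tool_rot: [-3.139, -0.001, 1.729]
force: [0.9, -0.1, 0.4]
grip_width: 0.0682
finger_force: 0.0
clock: 18.82
position: [0.6026, -0.0137, 0.1576]
tool_rot: [3.14, 0.001, 1.729]
force: [0.1, 0.4, -0.9]
grip_width: 0.0687
finger_force: 0.0
[[194.1, 231.5], [168.6, 223.8]]
cell top-only [0.5245 0.2699 0.102 ] 0.07 both [0.5245 0.2699 0.102 ] 0.07 area 306.5
cell top-only [ 0.5451  0.3429 -0.512 ] 0.16 both [ 0.5451  0.3429 -0.512 ] 0.16 area 329.5
units [ 4.848 -0.54   0.086  0.654]
```

```bash
python3 -m creep '[[4.85,-0.53,-0.2,0.6,0.8],[4.85,-0.53,-0.2,0.6,0.8],[4.85,-0.53,-0.2,0.6,0.8],[4.85,-0.53,-0.2,0.6,0.8],[4.85,-0.53,-0.2,0.6,0.8]]' 60
python3 -m creep '[[0,0,0,0,0.8],[0,0,0,0,0.8]]'
python3 -c "
from h import *
go(.524,.2685,.02,.08+np.pi/2);g=grab_frame('top');print([(mom(b)[0].round(1).tolist(),cv2.contourArea(b)) for b in blobs(g,'blue',60)])"
```

```text
clock: 19.6
position: [0.5231, 0.2716, 0.1674]
tool_rot: [-3.14, -0.0, 1.648]
force: [0.9, 0.2, 0.2]
grip_width: 0.0681
finger_force: 0.0
clock: 19.85
position: [0.5247, 0.2679, 0.1674]
tool_rot: [-3.14, 0.001, 1.645]
force: [-0.4, -0.3, -0.6]
grip_width: 0.0684
finger_force: 0.0
units [ 0.011 -0.011  2.457 -0.041]
[([194.1, 231.4], 295.0), ([295.3, 204.7], 227.5)]
```

```bash
python3 -m creep '[[0.01,-0.01,0.9,0,0.8],[0.01,-0.01,1.7,0,0.8],[0.01,-0.01,2.3,0,0.8],[0.01,-0.01,2.44,0,0.8],[0.01,-0.01,2.44,0,0.8]]' 60
python3 -m creep '[[0,0,0,0,0.3],[0,0,0,0,0.3],[0,0,0,0,0.3],[0,0,0,0,0.3]]' 60
python3 -m creep '[[0,0,-0.6,0,0.3],[0,0,-1.4,0,0.3],[0,0,-2.3,0,0.3],[0,0,-2.3,0,0.3]]' 60
python3 -c "
from h import *
go(.5932,.0389,.155,.158+np.pi/2)"
```

```text
clock: 20.52
position: [0.5246, 0.2688, 0.0225]
tool_rot: [-3.142, 0.0, 1.644]
force: [0.0, 0.6, 1.1]
grip_width: 0.0682
finger_force: 0.0
clock: 21.02
position: [0.525, 0.2695, 0.024]
tool_rot: [3.139, -0.001, 1.645]
force: [-2.3, -1.5, 10.7]
grip_width: 0.0493
finger_force: 61.1
clock: 21.52
position: [0.5261, 0.2703, 0.1651]
tool_rot: [3.134, -0.003, 1.645]
force: [0.6, 0.0, -2.0]
grip_width: 0.0491
finger_force: 63.1
units [-3.928  0.83   0.168 -0.602]
```

```bash
python3 -m creep '[[-3.92,0.83,0,-0.6,0.3],[-3.92,0.83,0,-0.6,0.3],[-3.92,0.83,0,-0.6,0.3],[-3.92,0.83,0,-0.6,0.3],[-3.92,0.83,0,-0.6,0.3]]' 60
python3 -m creep '[[0,0,0,0,0.3],[0,0,0,0,0.3]]'
python3 -c "
from h import *
go(.5932,.0389,.09,.158+np.pi/2)"
```

```text
clock: 22.15
position: [0.5919, 0.0333, 0.1597]
tool_rot: [-3.141, 0.002, 1.722]
force: [-0.4, 0.5, -2.3]
grip_width: 0.049
finger_force: 62.9
clock: 22.4
position: [0.5911, 0.0399, 0.1602]
tool_rot: [3.142, -0.0, 1.731]
force: [0.4, 1.3, -2.2]
grip_width: 0.0495
finger_force: 62.9
units [-0.022  0.032  1.169  0.015]
```

```bash
python3 -m creep '[[-0.02,0.03,0.5,0,0.3],[-0.02,0.03,1,0,0.3],[-0.02,0.03,1.25,0,0.3],[-0.02,0.03,1.4,0,0.3],[-0.02,0.03,1.4,0,0.3]]' 60
python3 -c "
from h import *
go(.5932,.0389,.03,.158+np.pi/2)"
```

```text
clock: 23.02
position: [0.5934, 0.0379, 0.0762]
tool_rot: [-3.142, -0.0, 1.729]
force: [-0.3, 0.3, -2.5]
grip_width: 0.0489
finger_force: 63.0
units [0.017 0.    0.77  0.005]
```

```bash
python3 -m creep '[[0.01,0,0.25,0,0.3],[0.01,0,0.5,0,0.3],[0.01,0,0.7,0,0.3],[0.01,0,0.77,0,0.3],[0.01,0,0.78,0,0.3]]' 60
python3 -m creep '[[0,0,0,0,0.3],[0,0,0,0,0.65],[0,0,0,0,0.8],[0,0,0,0,0.8]]' 20
python3 -m creep '[[0,0,-0.8,0,0.8],[0,0,-2.1,0,0.8],[0,0,-2.1,0,0.8]]'
python3 -c "
from h import *
g=grab_frame('top');print([(mom(b)[0].round(1).tolist(),cv2.contourArea(b)) for b in blobs(g,'blue',60)])
go(.5448,.3415,.155,-.33+np.pi/2)"
```

```text
clock: 23.65
position: [0.5926, 0.0381, 0.03]
tool_rot: [-3.14, 0.001, 1.729]
force: [-14.5, -1.4, 29.7]
grip_width: 0.0492
finger_force: 66.5
clock: 24.15
position: [0.5933, 0.0382, 0.0292]
tool_rot: [3.142, -0.0, 1.729]
force: [-0.0, -1.0, -0.3]
grip_width: 0.0685
finger_force: 0.0
clock: 24.52
position: [0.5947, 0.0385, 0.159]
tool_rot: [3.137, 0.0, 1.729]
force: [1.5, 0.5, -0.5]
grip_width: 0.0687
finger_force: 0.0
[([168.6, 224.0], 321.5)]
units [ 5.121 -0.027  0.069  3.494]
```

```bash
python3 -m creep '[[5.12,-0.03,0,3.3,0.8],[5.12,-0.03,0,3.3,0.8],[5.12,-0.03,0,3.3,0.8],[5.12,-0.03,0,3.3,0.8],[5.12,-0.03,0,3.3,0.8]]' 60
python3 -m creep '[[0,0,0,0,0.8],[0,0,0,0,0.8]]'
python3 -c "
from h import *
go(.5448,.3415,.022,-.30+np.pi/2);g=grab_frame('top');print([(mom(b)[0].round(1).tolist(),cv2.contourArea(b)) for b in blobs(g,'blue',60)])
g=cv2.resize(g[160:290,140:340],None,fx=4,fy=4,interpolation=cv2.INTER_CUBIC);cv2.imwrite('pics/t10.png',g)"
```

```text
clock: 25.2
position: [0.542, 0.3432, 0.1541]
tool_rot: [-3.141, 0.001, 1.269]
force: [1.8, -0.9, 0.6]
grip_width: 0.0685
finger_force: 0.0
clock: 25.45
position: [0.5428, 0.3407, 0.1542]
tool_rot: [-3.141, 0.002, 1.268]
force: [0.4, -0.7, -0.3]
grip_width: 0.0683
finger_force: 0.0
units [ 0.023  0.028  2.203 -0.016]
[([168.7, 223.9], 328.0), ([276.4, 207.5], 225.5), ([295.3, 204.6], 224.0)]
```

View pics/t10.png

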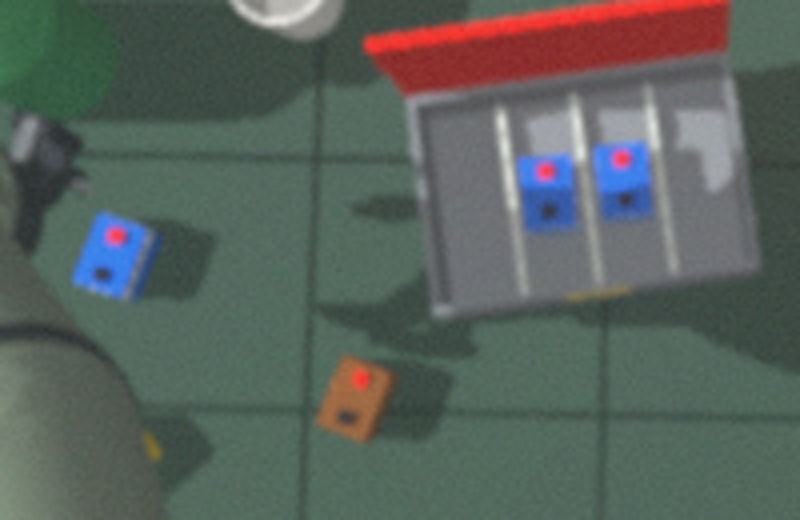

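Two cells sit flat in their bays at (547,192) and (623,180). Cell C stands unmoved at (116,255) and the jaws have turned over it. Gripping C.

```bash
python3 -m creep '[[0.02,0.03,0.9,0,0.8],[0.02,0.03,1.6,0,0.8],[0.02,0.03,2.1,0,0.8],[0.02,0.03,2.2,0,0.8],[0.02,0.03,2.2,0,0.8]]' 60
python3 -m creep '[[0,0,0,0,0.3],[0,0,0,0,0.3],[0,0,0,0,0.3],[0,0,0,0,0.3]]' 60
python3 -m creep '[[0,0,-0.6,0,0.3],[0,0,-1.4,0,0.3],[0,0,-2.3,0,0.3],[0,0,-2.3,0,0.3]]' 60
python3 -c "
from h import *
go(.5849,.0912,.155,.158+np.pi/2)"
```

```text
clock: 26.12
position: [0.5457, 0.3413, 0.0239]
tool_rot: [3.141, -0.0, 1.267]
force: [-0.2, 0.2, 0.8]
grip_width: 0.0682
finger_force: 0.0
clock: 26.62
position: [0.5459, 0.3421, 0.0251]
tool_rot: [3.14, -0.001, 1.268]
force: [-1.2, -1.5, 7.5]
grip_width: 0.0483
finger_force: 62.8
clock: 27.12
position: [0.547, 0.3431, 0.1666]
tool_rot: [3.137, -0.006, 1.268]
force: [0.6, -0.1, -2.7]
grip_width: 0.0491
finger_force: 63.3
units [-3.818  1.856  0.193 -3.301]
```

```bash
python3 -m creep '[[-3.82,1.85,0,-3.3,0.3],[-3.82,1.85,0,-3.3,0.3],[-3.82,1.85,0,-3.3,0.3],[-3.82,1.85,0,-3.3,0.3],[-3.82,1.85,0,-3.3,0.3]]' 60
python3 -m creep '[[0,0,0,0,0.3],[0,0,0,0,0.3]]'
python3 -c "
from h import *
go(.5849,.0912,.08,.158+np.pi/2)"
```

```text
clock: 27.75
position: [0.5833, 0.0841, 0.1609]
tool_rot: [-3.141, 0.002, 1.722]
force: [-0.4, 1.0, -0.6]
grip_width: 0.0489
finger_force: 63.1
clock: 28.0
position: [0.5825, 0.0917, 0.1613]
tool_rot: [3.142, -0.001, 1.731]
force: [-0.3, 0.3, -2.0]
grip_width: 0.0488
finger_force: 63.1
units [-0.015  0.038  1.355  0.017]
```

```bash
python3 -m creep '[[-0.01,0.04,0.5,0,0.3],[-0.01,0.04,1,0,0.3],[-0.01,0.04,1.25,0,0.3],[-0.01,0.04,1.35,0,0.3],[-0.01,0.04,1.35,0,0.3]]' 60
python3 -c "
from h import *
go(.5849,.0912,.0315,.158+np.pi/2)"
```

```text
clock: 28.62
position: [0.5854, 0.0903, 0.0807]
tool_rot: [3.141, -0.0, 1.73]
force: [-0.5, -0.0, -2.2]
grip_width: 0.0489
finger_force: 63.1
units [ 0.016 -0.006  0.82   0.006]
```

```bash
python3 -m creep '[[0.01,0,0.25,0,0.3],[0.01,0,0.5,0,0.3],[0.01,0,0.7,0,0.3],[0.01,0,0.8,0,0.3],[0.01,0,0.81,0,0.3]]' 60
python3 -m creep '[[0,0,0,0,0.3],[0,0,0,0,0.65],[0,0,0,0,0.8],[0,0,0,0,0.8]]' 20
python3 -m creep '[[0,0,-0.8,0,0.8],[0,0,-2,0,0.6],[0,0,-3.6,0,0],[0,0,-3.6,0,0],[0,0,-3.6,0,0]]' 20
python3 -c "
from h import *
cv2.imwrite('pics/t11.png',cv2.resize(grab_frame('side')[140:270,220:400],None,fx=4,fy=4,interpolation=cv2.INTER_CUBIC))
g=grab_frame('top');print([(mom(b)[0].round(1).tolist(),cv2.contourArea(b)) for b in blobs(g,'blue',60)])
u=np.array([np.cos(.158),np.sin(.158)]);c=np.array([.5974,.0127])
p=status.observe()['position'];print(p,p[:2]@u-c@u)"
```

```text
clock: 29.25
position: [0.5851, 0.0905, 0.0313]
tool_rot: [-3.141, -0.0, 1.729]
force: [0.6, -0.8, -1.3]
grip_width: 0.0488
finger_force: 63.1
clock: 29.75
position: [0.5853, 0.0904, 0.0319]
tool_rot: [3.141, -0.0, 1.729]
force: [0.2, 0.4, -0.1]
grip_width: 0.0681
finger_force: 0.0
clock: 30.38
position: [0.5864, 0.0907, 0.2511]
tool_rot: [3.136, 0.0, 1.729]
force: [-0.6, -0.1, -0.3]
grip_width: -0.0002
finger_force: 0.0
[([277.6, 207.1], 196.0), ([295.4, 204.9], 232.5)]
[0.58506841 0.09021189 0.24759073] 1.8003294477764165e-05
```

View pics/t11.png

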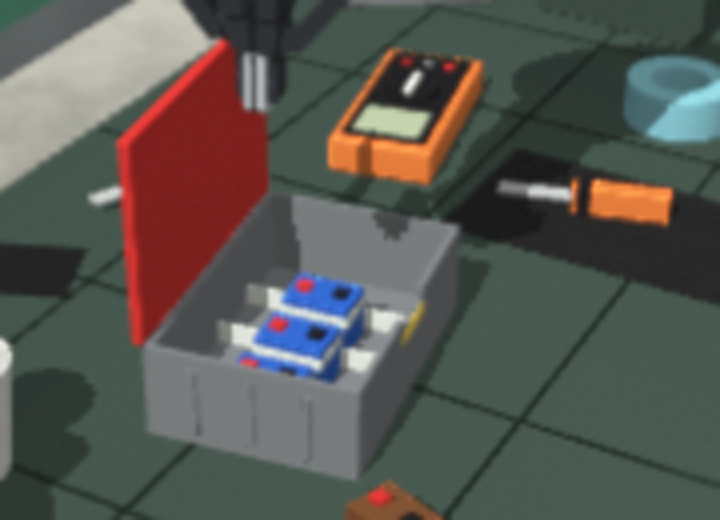

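All three blue cells stand in their bays around (300,320) and the pry lies on the mat at (630,195). Next I'll go over the lid with closed fingers and fold it shut from behind.

```bash
python3 -m creep '[[0,0,-0.5,0,0],[-1.3,0.3,-0.6,0,0],[-1.3,1.2,-0.6,0,0],[-1.3,2.0,-0.6,0,0],[-1.3,2.0,-0.6,0,0]]' 20
python3 -m creep '[[0,0,0,0,0],[0,0,0,0,0]]'
python3 -c "
from h import *
go(.711,.0308,.185,.158+np.pi/2)"
```

```text
clock: 31.1
position: [0.7172, 0.033, 0.28]
tool_rot: [-3.138, -0.001, 1.729]
force: [-0.9, -0.7, -0.3]
grip_width: -0.0002
finger_force: 0.0
clock: 31.35
position: [0.7152, 0.0321, 0.2837]
tool_rot: [-3.141, 0.0, 1.729]
force: [-0.0, 0.2, 0.4]
grip_width: -0.0003
finger_force: 0.0
units [-0.011 -0.073  1.645  0.003]
```

```bash
python3 -m creep '[[0,0,0.8,0,0],[0,0,1.645,0,0],[0,0,1.645,0,0],[0,0,1.645,0,0]]' 20
python3 -c "
from h import *
u=np.array([np.cos(.158),np.sin(.158)]);c=np.array([.5974,.0127])
p=status.observe()['position'];print(p,p[:2]@u-c@u)"
```

```text
clock: 31.85
position: [0.7166, 0.0324, 0.1875]
tool_rot: [3.139, 0.0, 1.729]
force: [0.3, 0.6, 0.8]
grip_width: -0.0001
finger_force: 0.0
[0.71662349 0.03236645 0.18748404] 0.12083282488695934
```

```bash
python3 -m creep '[[0,-0.2,0.03,0,0],[0,-0.4,0.03,0,0],[0,-0.63,0.05,0,0],[0,-0.85,0.07,0,0],[0,-1.09,0.15,0,0]]' 20
python3 -m creep '[[0,-0.24,0.1,0,0],[0,-0.42,0.22,0,0],[0,-0.59,0.34,0,0],[0,-0.73,0.5,0,0],[0,-0.87,0.68,0,0]]' 20
python3 -c "
from h import *
cv2.imwrite('pics/t12.png',cv2.resize(grab_frame('side')[140:270,220:400],None,fx=4,fy=4,interpolation=cv2.INTER_CUBIC))
u=np.array([np.cos(.158),np.sin(.158)]);c=np.array([.5974,.0127])
p=status.observe()['position'];print(p,p[:2]@u-c@u)"
```

```text
clock: 32.48
position: [0.6526, 0.0222, 0.1795]
tool_rot: [3.136, 0.001, 1.729]
force: [1.5, -0.7, 2.4]
grip_width: 0.0003
finger_force: 1.2
clock: 33.1
position: [0.5994, 0.0137, 0.1346]
tool_rot: [-3.142, 0.0, 1.729]
force: [0.3, 0.1, 2.1]
grip_width: -0.0
finger_force: 1.0
[0.59791557 0.01340979 0.13311006] 0.0006208329498896825
```

View pics/t12.png

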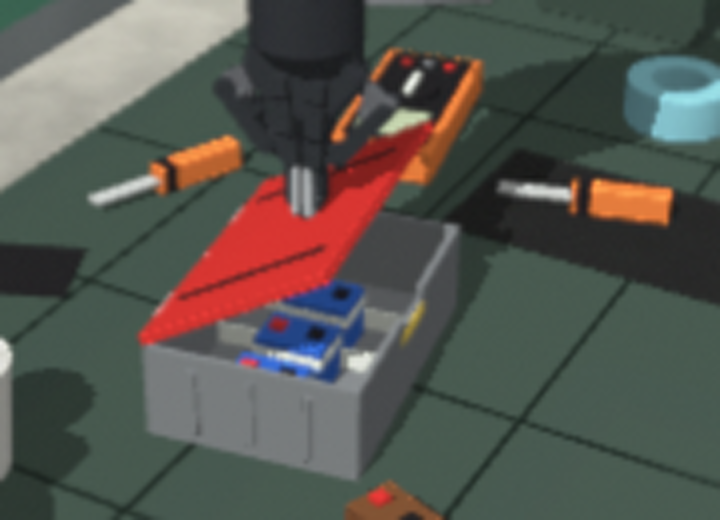

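The lid has folded to about 0.5 rad with the fingertips on its outer face at (300,205). Pressing it shut.

```bash
python3 -m creep '[[0,-0.1,0.2,0,0],[0,-0.18,0.38,0,0],[0,-0.23,0.56,0,0],[0,-0.26,0.72,0,0],[0,-0.26,0.8,0,0]]' 20
python3 -m creep '[[0,0,0.02,0,0],[0,0,0.04,0,0],[0,0,0.04,0,0]]'
```

```text
clock: 33.78
position: [0.5841, 0.0113, 0.0864]
tool_rot: [-3.141, -0.0, 1.729]
force: [-1.9, 0.3, 2.9]
grip_width: 0.0003
finger_force: 0.9
clock: 34.15
position: [0.5843, 0.0113, 0.0858]
tool_rot: [-3.141, 0.001, 1.729]
force: [-10.4, -1.9, 23.6]
grip_width: -0.0003
finger_force: 11.9
```

```bash
python3 -m creep '[[0,0,0.03,0,0],[0,0,0,0,0],[0,0,-1,0,0],[0,0,-2.5,0,0],[0,0,-2.5,0,0]]'
python3 -m creep '[[0,-2.5,-1,0,0],[0,-2.5,-1,0,0],[0,-2.5,-1,0,0],[0,-2.5,-1,0,0]]'
python3 -c "
from h import *
t=grab_frame('top');g=grab_frame('side')
cv2.imwrite('pics/t13.png',cv2.resize(g[140:270,180:430],None,fx=3.2,fy=3.2,interpolation=cv2.INTER_CUBIC))
print([(mom(b)[0].round(1).tolist(),cv2.contourArea(b)) for b in blobs(t,'blue',60)])
L=max(blobs(g,'red',500),key=cv2.contourArea);print('lid side',mom(L)[0],'exp [296.1 211]',cv2.contourArea(L))
h=pry();print(h,'rel mat',h[:2]-[.4825,-.2835])"
```

```text
clock: 34.78
position: [0.5856, 0.0116, 0.2384]
tool_rot: [3.137, 0.0, 1.729]
force: [0.0, 0.1, -0.5]
grip_width: 0.0002
finger_force: 0.0
clock: 35.28
position: [0.4354, -0.0129, 0.2962]
tool_rot: [3.139, 0.002, 1.728]
force: [1.0, -0.5, -0.2]
grip_width: -0.0001
finger_force: 0.0
[]
lid side [296.09715009 211.02124118] exp [296.1 211] 2503.0
orange area 244.0
L 0.066 centre [ 0.4829 -0.295   0.2337] 2.98 yaw from blade 0.276 blade extent -0.028 0.103 150
L 0.07 centre [ 0.483 -0.295  0.256] 1.25 yaw from blade 0.276 blade extent -0.028 0.103 150
L 0.08 centre [ 0.4831 -0.295   0.3126] 0.52 yaw from blade 0.277 blade extent -0.028 0.103 150
[ 0.48313727 -0.29499291  0.31257143] rel mat [ 0.00063727 -0.01149291]
```

View pics/t13.png

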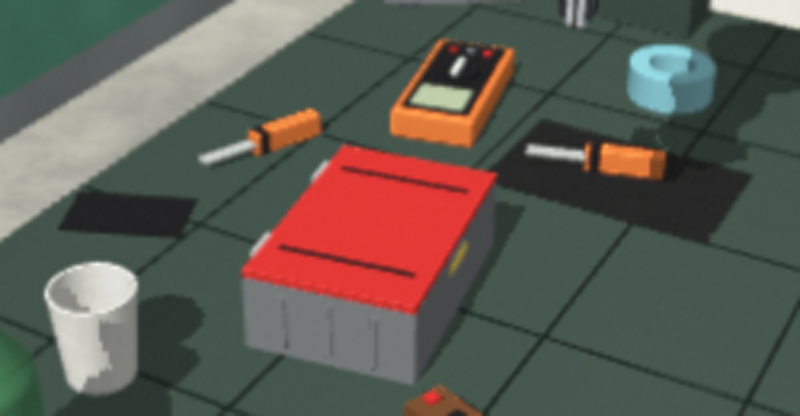

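The lid is shut at (370,225), with a side-view outline matching the start. The pry lies on the mat at (600,158), the bystanders are standing, and no blue cells remain on the bench. Handing in.

```bash
python3 -m creep '[[0,0,0,0,0],[0,0,0,0,0]]'; python3 -c "
from h import *
print(bot.job_done())"
```

```text
clock: 35.72
position: [0.4365, -0.0122, 0.2945]
tool_rot: [-3.141, -0.001, 1.729]
force: [0.9, 1.2, -0.5]
grip_width: -0.0001
finger_force: 0.0
the job is handed in; nothing more can be done
None
```

I levered the lid up with the blade and stood it upright, set all three blue cells in the case, folded the lid shut and left the pry on its mat; I handed it in at about 36 s, and the hand-in call gave no verdict.

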